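# Put the swapped expander heads back in their own boxes

## Robot

A 6-joint arm with a two-finger parallel gripper is mounted at the origin on the work surface. World frame = base frame: x ahead of the robot, y to its left, z up, the work surface at z = 0. Lengths are in m, angles in rad, forces in N, time in s.
With the tool pointing down it reaches from about 0.3 to 0.75 m from the base axis. Payload 8.5 kg.
Tool frame: the origin (TCP) lies midway between the tips of the shut fingers; the grasp point (between the pads) lies 19 mm behind it (arm.hold_point_z is the distance from the TCP to the grasp point, in m); z points along the fingers, y is the direction in which the jaws open and shut (so a half turn about z gives the same grasp; the last joint's range is limited). The gripper opens to 85 mm and grips with 20 to 120 N. Pads are 22 mm wide; open, the fingers measure 114 mm over their backs; the gripper's body (76 mm by 85 mm) begins 54 mm behind the grasp point. The pads swing forward as they close: fully open they stand 13 mm farther back than shut.
Start: joints at [-1.452, 0.381, 1.297, -0, 1.464, -0.215], TCP at [0.18, -0.52, 0.231] pointing down, gripper open.
Joint ranges: [-3.11, 3.11], [-0.89, 2.33], [0.22, 2.48], [-1.42, 4.56], [0.17, 2.85], [-2.88, 2.88]. Speed limits (rad/s): [2.39, 2.39, 3.14, 3.14, 3.14, 3.14].

## Interface

Orientations are given as [roll, pitch, yaw] about the fixed x, y, z axes, in that order (R = Rz(yaw) Ry(pitch) Rx(roll)).
In Python, from bench import arm gives the robot as it stands.
- The arm moves only by the tool jog_arm, never from a script. Its argument "steps" is a list of rows, each a list of 3 entries, a list of its own where there are three numbers: the shift along the tool's x, y, z in cm, then the turn about the tool's z in rad, then the finger opening in cm, from 0 to 8.54. A call has 1 to 5 rows; each row shifts and turns the commanded pose from where the row before left it, along the tool's axes as they then stand; what a row does not reach is not made up. A row lasts 1/8 s, in which the tool goes at most 62.5 mm and 10.7 degrees, less where a joint would pass 70% of its speed; a pose out of reach is approached as far as the arm can. A call is refused whole if a number of a shift passes 6.25 or a number of a turn 0.188, either way. A call with a gripper value outside its range is refused whole. The fingers move at their own pace and stop on an object; "grip_force" is the grip in N (left out, the last holds). Time passes only in rows, so rows that do not move let the fingers close. It gives the time, the measured TCP pose, the force and the opening at its end, in the units of the state.
- arm.state(): the state, without advancing time (a new reading comes with each control period).
- arm.camera(name): name is "side" or "top" or "wrist"; returns a dict with "image" (420x560x3 uint8, red, green, blue), "depth" (420x560 float32, m along the optical axis (not along the pixel's ray), 0 where there is no reading), "fx", "fy", "cx", "cy" (pixels), "k1" (the pictures are not rectified: a ray, as slopes to the right and down, at radius r is drawn at 1 + k1 r^2 times it, then the intrinsics apply), "R" (3x3) and "t" (3): a world point X has camera coordinates R X + t; the wrist camera has in their place "mount" (4x4, takes a point from camera to tool coordinates, whose origin is the TCP and whose axes are the flange's). Camera axes: x right, y down, z forward; pixel columns grow to the right and rows downward; lengths in m; the calibration is good to about 2 mm. A picture is of the moment at which its call begins: read the wrist's pose just before it.
- arm.close_job(): hands the job in, once; it reports no verdict.
The state is a dict: "time_s": time; "joint_pos": joint angles; "dq": joint speeds; "tau": joint torques, N m; "tcp_pos": TCP position; "ee_rot": TCP orientation; "ft_force": force on the tool from outside, world axes, zero at the start; "torque": the same for the moment, N m; "finger_gap": finger opening in m.
Only numpy, scipy, OpenCV 4.12 (cv2) and the standard library are available. Lean on these libraries where they do the work, as an engineer would, in place of code of your own. Each camera call takes 0.05 s, during which the arm holds its last target. There are 200 camera calls.

## Task

Someone has mixed up the tube expander heads in the assortment case: put each head into the box of its own ring colour (yellow, blue, red, green), one head to a box, standing upright on the box floor and let go. The empty grey box is free for parking a head on the way. Never let a head tip over, and leave the grease pot where it is.

Things in the scene. Friction and masses are not known exactly. Their poses are not given: they have to be found in the camera images.
- head_yellow: tube expander head with a yellow size ring, a loose round steel part standing tip up: collar 46 mm across and 26 mm tall with the yellow ring round it (seen from above as a yellow annulus), and on it an upright slotted steel jaw cylinder 16 mm in diameter from 26 to 74 mm above the underside (a dark cone round its foot up to 36 mm); about 160 g. Grip it by the jaw cylinder. Origin: centre of the underside, z up along its axis; it is round, so its yaw means nothing
- head_blue: tube expander head with a blue size ring, a loose round steel part standing tip up: collar 46 mm across and 26 mm tall with the blue ring round it (seen from above as a blue annulus), and on it an upright slotted steel jaw cylinder 19 mm in diameter from 26 to 74 mm above the underside (a dark cone round its foot up to 36 mm); about 180 g. Grip it by the jaw cylinder. Origin: centre of the underside, z up along its axis; it is round, so its yaw means nothing
- head_red: tube expander head with a red size ring, a loose round steel part standing tip up: collar 46 mm across and 26 mm tall with the red ring round it (seen from above as a red annulus), and on it an upright slotted steel jaw cylinder 23 mm in diameter from 26 to 74 mm above the underside (a dark cone round its foot up to 36 mm); about 220 g. Grip it by the jaw cylinder. Origin: centre of the underside, z up along its axis; it is round, so its yaw means nothing
- head_green: tube expander head with a green size ring, a loose round steel part standing tip up: collar 46 mm across and 26 mm tall with the green ring round it (seen from above as a green annulus), and on it an upright slotted steel jaw cylinder 28 mm in diameter from 26 to 74 mm above the underside (a dark cone round its foot up to 36 mm); about 280 g. Grip it by the jaw cylinder. Origin: centre of the underside, z up along its axis; it is round, so its yaw means nothing
- box_yellow: yellow plastic insert box, open at the top, 82 x 82 mm outside, 30 mm high, walls and floor 4 mm (inside 74 x 74 mm), fixed in the black assortment case; home of the head with the yellow ring. Origin: centre of its underside, so the inner floor is at z = 4 mm and the rim at 30 mm in its frame; x and y along its sides
- box_blue: blue plastic insert box, open at the top, 82 x 82 mm outside, 30 mm high, walls and floor 4 mm (inside 74 x 74 mm), fixed in the black assortment case; home of the head with the blue ring. Origin: centre of its underside, so the inner floor is at z = 4 mm and the rim at 30 mm in its frame; x and y along its sides
- box_red: red plastic insert box, open at the top, 82 x 82 mm outside, 30 mm high, walls and floor 4 mm (inside 74 x 74 mm), fixed in the black assortment case; home of the head with the red ring. Origin: centre of its underside, so the inner floor is at z = 4 mm and the rim at 30 mm in its frame; x and y along its sides
- box_green: green plastic insert box, open at the top, 82 x 82 mm outside, 30 mm high, walls and floor 4 mm (inside 74 x 74 mm), fixed in the black assortment case; home of the head with the green ring. Origin: centre of its underside, so the inner floor is at z = 4 mm and the rim at 30 mm in its frame; x and y along its sides
- box_grey: light grey plastic insert box of the same make and size and at the same height as the coloured ones, fixed in the case and empty: the free spot. The case holds eight boxes in two rows of four, 88 mm apart; the other three are black and hold the grease pot, copper elbows and copper couplings (heaps up to 41 mm above these boxes' undersides). Origin: centre of its underside
- grease_pot: small closed aluminium grease pot with a steel cap, 50 mm across, 42 mm tall, standing in a black box of the case; stays where it is. Origin: centre of its underside
There are look-alikes about, which are no part of the job. What is shaped like the head_red but orange, purple or turquoise is not meant.

How it is judged:
By the outcome, as a careful person would: the job done as asked, in the order asked, and still so for the second after the job is handed in, with the robot touching nothing.
It also fails if it takes over 102 s, if anything falls off the work surface, if the arm or the gripper's body presses on something with over 40 N, if the wrist force passes 120 N, or if a joint passes its speed limit or range.

## Working session

There is one attempt and no reset: what is moved stays moved. The work goes in short steps, Python scripts to look and compute and a tool call to move; the robot and the scene stay as the last step left them, time stands still between calls to the robot, and variables do not carry over. Pictures are saved under pics/ and viewed, about 12 in all and at most 16, crops included, and the job is handed in when it is done.

Besides the shell and the picture viewer there is one more tool, called after "Emit:" as name(argument=value, ...) on one line, values as JSON. jog_arm: Moves the arm, as the interface text tells. Its arguments: {"type":"object","properties":{"steps":{"type":"array","items":{"type":"array"}},"grip_force":{"type":"number"}},"required":["steps"]}

```bash
mkdir -p pics; ls; python3 - <<'E'
from bench import arm
import cv2,numpy as np
s=arm.state();print(s)
for n in("top","side"):
    c=arm.camera(n);cv2.imwrite(f"pics/{n}0.png",c["image"][:,:,::-1]);np.savez(f"{n}0.npz",**c)
    print({k:c[k] for k in c if k not in("image","depth")})
E
```

```text
pics
{'time_s': 0.0, 'joint_pos': array([-1.45232691e+00,  3.81203822e-01,  1.29825407e+00,  9.26225986e-06,
        1.46359106e+00, -2.15313078e-01]), 'dq': array([ 0.0007635 , -0.00049636,  0.00146289, -0.00032569, -0.00154119,
        0.00160853]), 'tau': array([ 6.17887981e-04, -4.48460984e+01, -2.31279051e+01, -1.26370096e-04,
        4.78929724e-03,  1.53957342e-05]), 'tcp_pos': array([ 0.18014903, -0.51935565,  0.23070983]), 'ee_rot': array([-3.14017195e+00, -3.20138516e-04,  3.33781267e-01]), 'ft_force': array([ 0.4452371 ,  0.65218732, -0.36590508]), 'torque': array([ 0.01172298,  0.02080013, -0.02255034]), 'finger_gap': 0.08541492779684345}
{'fx': 407.6608773391001, 'fy': 407.6608773391001, 'cx': 275.5068692412762, 'cy': 207.1555793086745, 'k1': 0.00823658894345607, 'R': array([[-0.00705395, -0.99996371,  0.00477653],
       [-0.99498297,  0.00654196, -0.09983033],
       [ 0.09979546, -0.00545677, -0.99499301]]), 't': array([-0.03381188,  0.49578486,  0.80701971])}
{'fx': 429.3293527833554, 'fy': 429.3293527833554, 'cx': 274.2668094605519, 'cy': 203.11744155838798, 'k1': -0.07237474350007268, 'R': array([[-0.79469043, -0.6066071 , -0.02224725],
       [-0.35239988,  0.49088578, -0.79677191],
       [ 0.49424835, -0.62534708, -0.60387051]]), 't': array([0.34794654, 0.22899242, 0.69628462])}
```

View pics/top0.png

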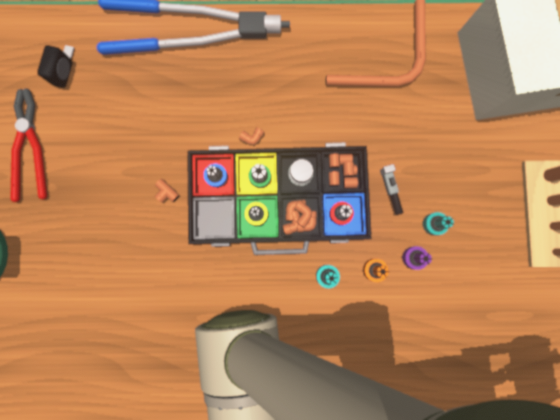

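View pics/side0.png

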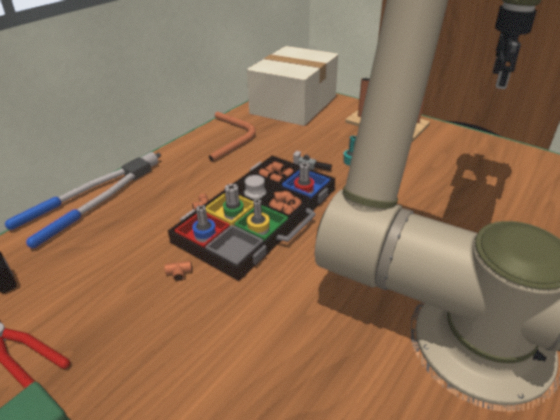

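The top view shows the blue head in the red box (214,174), green in yellow (259,174), yellow in green (256,213) and red in blue (343,212). The grey box at (214,218) is empty. The turquoise, orange and purple look-alikes stand outside the case at (328,276), (376,270), (417,258) and (438,223). Next I'll zoom in and measure.

```bash
cat > h.py <<'E'
import numpy as np,cv2
def world(c,u,v,d=None,z=None):
    """pixel -> world, by depth d along the axis or by plane height z"""
    K=np.array([[c["fx"],0,c["cx"]],[0,c["fy"],c["cy"]],[0,0,1]],float)
    p=cv2.undistortPoints(np.array([[[u,v]]],float),K,np.array([float(c["k1"]),0,0,0]))[0,0]
    r=c["R"].T@np.array([p[0],p[1],1]);o=-c["R"].T@c["t"]
    return o+r*(d if d is not None else (z-o[2])/r[2])
E
python3 - <<'E'
import numpy as np,cv2
from h import world
c=dict(np.load("top0.npz"));im=c["image"]
cv2.imwrite("pics/crop.png",cv2.resize(im[140:250,180:380,::-1],None,fx=4,fy=4,interpolation=cv2.INTER_CUBIC))
D=c["depth"]
P=np.array([[world(c,u,v,d=D[v,u]) for u in range(180,380)] for v in range(140,250)])
np.save("P.npy",P)
for n,(u,v) in dict(blue=(214,174),green=(259,174),yellow=(256,213),red=(343,212)).items():
    w=P[v-140-22:v-140+23,u-180-22:u-180+23].reshape(-1,3);t=w[w[:,2]>w[:,2].max()-.008]
    print(n,w[:,2].max(),np.median(t,0),(t.min(0)+t.max(0))/2,len(t))
print("grey floor",P[218-140,214-180])
E
```

```text
blue 0.8526348428834332 [ 0.41252208 -0.03265033  0.85263484] [ 0.41252208 -0.03265033  0.85263484] 7
green 0.8526348428834332 [ 0.41252208 -0.03265033  0.85263484] [ 0.41252208 -0.03265033  0.85263484] 9
yellow 0.8526348428834332 [ 0.41252208 -0.03265033  0.85263484] [ 0.41252208 -0.03265033  0.85263484] 8
red 0.8526348428834332 [ 0.41252208 -0.03265033  0.85263484] [ 0.41252208 -0.03265033  0.85263484] 4
grey floor [0.47564424 0.09085099 0.00556328]
```

View pics/crop.png

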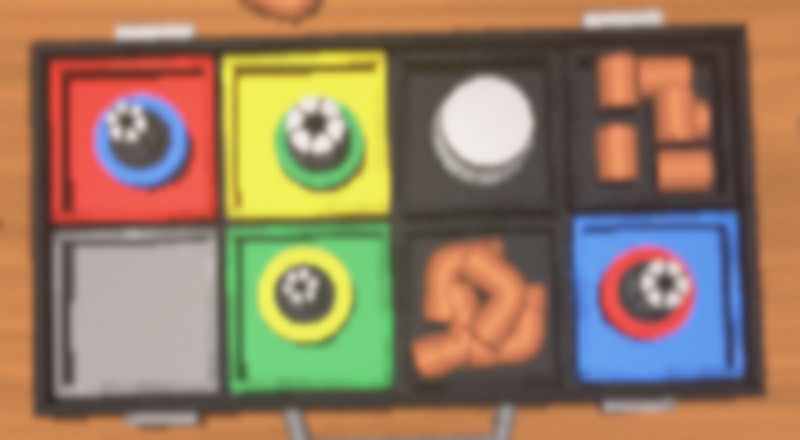

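The crop confirms it: each ring annulus (blue, green, yellow, red) sits in the wrong colour box.

```bash
python3 - <<'E'
import numpy as np
from h import world
c=dict(np.load("top0.npz"));P=np.load("P.npy");D=c["depth"][140:250,180:380]
ok=D>0
for n,(u,v) in dict(blue=(127,122),green=(315,124),yellow=(300,286),red=(664,284)).items():
    u=u//4;v=v//4;s=np.s_[v-6:v+7,u-6:u+7];w=P[s][ok[s]];m=w[:,2].max();t=w[w[:,2]>m-.006]
    print(n,m.round(4),np.median(t,0).round(4),((t.min(0)+t.max(0))/2).round(4),len(t))
f=lambda u,v,z:world(c,180+(u+.5)/4-.5,140+(v+.5)/4-.5,z=z)[:2].round(4)
for n,(a,b) in dict(blue=((127,122),(141,140)),green=((315,124),(320,143)),yellow=((300,286),(305,294)),red=((664,284),(648,292))).items():
    print(n,"tip",f(*a,.080),"ring",f(*b,.030))
C={"red":(50,217,58,222),"yellow":(222,389,51,218),"grey":(52,219,228,398),"green":(229,395,224,393),"blue":(573,744,213,381)}
for n,(a,b,p,q) in C.items(): print(n,f((a+b)/2,(p+q)/2,.032))
for q in((33,45),(745,27),(762,396),(38,413)):print("corner",f(*q,.03))
# pot / elbows max heights
print("max z left heap",P[215-140-15:215-140+15,300-180-15:300-180+15][...,2][ok[60:90,105:135]].max())
print("case rim z",P[5:100,8:190:1][...,2].min())
print("grey floor z",np.median(P[65:90,18:50,2]))
E
```

```text
blue 0.0843 [0.562  0.0863 0.0814] [0.5613 0.0855 0.0814] 76
green 0.0843 [ 0.5597 -0.0039  0.0813] [ 0.5597 -0.0038  0.0815] 150
yellow 0.0843 [0.4818 0.003  0.0817] [0.482  0.0031 0.0814] 52
red 0.0858 [ 0.4826 -0.1706  0.0816] [ 0.4817 -0.1701  0.0828] 92
blue tip [0.5623 0.0858] ring [0.5626 0.0862]
green tip [ 0.5608 -0.0045] ring [ 0.5605 -0.0052]
yellow tip [0.4827 0.0029] ring [0.4831 0.0027]
red tip [ 0.4825 -0.1704] ring [ 0.483  -0.1711]
red [0.5623 0.0897]
yellow [0.5646 0.0021]
grey [0.4739 0.088 ]
green [ 0.4756 -0.0009]
blue [ 0.4803 -0.176 ]
corner [0.6124 0.142 ]
corner [ 0.6196 -0.2242]
corner [ 0.4301 -0.2272]
corner [0.4241 0.1368]
max z left heap 0.04967359269408922
case rim z -0.005539553275191844
grey floor z 0.007012678105328185
```

Emit:
jog_arm(steps=[[[0,0,0],0.167,5],[[0,0,0],0.167,5],[[3,-3.5,0],0,5],[[3,-3.5,0],0,5],[[3,-3.5,0],0,5]], grip_force=40)

```text
time_s: 0.72
tcp_pos: [0.2709, -0.4134, 0.231]
ee_rot: [-3.141, 0.0, -0.001]
ft_force: [1.0, -0.3, 0.1]
finger_gap: 0.0501
```

Emit:
jog_arm(steps=[[[3,-3.5,0],0,5],[[3,-3.5,0],0,5],[[3,-3.5,0],0,5],[[3,-3.5,0],0,5],[[3,-3.5,0],0,5]])

```text
time_s: 1.35
tcp_pos: [0.421, -0.2383, 0.2311]
ee_rot: [-3.141, 0.0, -0.0]
ft_force: [0.6, -0.1, -0.2]
finger_gap: 0.05
```

Emit:
jog_arm(steps=[[[3,-3.5,0],0,5],[[3,-3.5,0],0,5],[[0,0,0],0,5],[[0,0,0],0,5]])

```text
time_s: 1.85
tcp_pos: [0.4799, -0.1699, 0.231]
ee_rot: [-3.141, 0.001, 0.0]
ft_force: [0.2, 0.3, 1.2]
finger_gap: 0.0495
```

```bash
python3 - <<'E'
from bench import arm
import cv2,numpy as np
s=arm.state();c=arm.camera("wrist");im=c["image"][:,:,::-1]
cv2.imwrite("pics/w1.png",im);np.savez("w1.npz",**c,p=s["tcp_pos"],e=s["ee_rot"])
print(c["mount"],c["fx"],c["cx"],c["cy"],c["k1"],s["tcp_pos"],s["ee_rot"])
E
```

```text
[[-1.79047117e-04 -9.51111244e-01 -3.08848457e-01  7.92301272e-02]
 [ 9.99998314e-01 -7.34805272e-04  1.68313854e-03  3.73931552e-04]
 [-1.82779547e-03 -3.08847635e-01  9.51109772e-01 -1.41228317e-01]
 [ 0.00000000e+00  0.00000000e+00  0.00000000e+00  1.00000000e+00]] 297.23619623937907 272.53640719016676 213.55449015016114 -0.05442884354381889 [ 0.47994175 -0.16986437  0.23104708] [-3.14145953e+00  7.83867149e-04  1.47913791e-05]
```

View pics/w1.png

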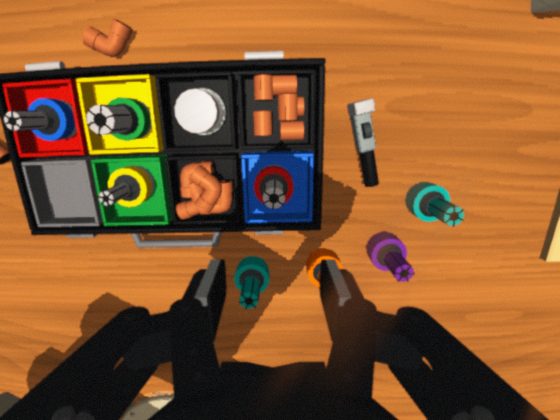

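The wrist view shows the red head in the blue box at (273,188). The other heads and the look-alikes are where the top view put them. Now I'll cross-check the positions.

```bash
cat >> h.py <<'E'
from scipy.spatial.transform import Rotation as Ro
def wcam(c):
    """give a wrist camera dict (with p, e = TCP pose) its world R, t"""
    T=np.eye(4);T[:3,:3]=Ro.from_euler("xyz",c["e"]).as_matrix();T[:3,3]=c["p"]
    M=np.linalg.inv(T@c["mount"]);return dict(c,R=M[:3,:3],t=M[:3,3])
E
python3 - <<'E'
import numpy as np
from h import *
c=wcam(dict(np.load("w1.npz")))
for n,(a,b) in dict(red=((273,191),(274,187)),blue=((13,121),(47,119)),green=((100,121),(124,118)),yellow=((108,197),(127,187))).items():
    print(n,world(c,*a,z=.081).round(4)[:2],world(c,*b,z=.032).round(4)[:2])
for n,q in dict(blue=((243,154),(313,154),(315,222),(242,222)),yellow=((78,77),(156,75),(158,151),(80,154)),red=((3,83),(75,80),(84,154),(15,158)),green=((94,157),(165,156),(167,223),(98,226)),grey=((22,162),(86,160),(98,225),(34,228))).items():
    print(n,np.mean([world(c,*k,z=.033) for k in q],0).round(4)[:2])
D=c["depth"];print("tip z",world(c,280,190,d=D[190,280])[2],"rim/floor",world(c,60,190,d=D[190,60])[2],world(c,255,215,d=D[215,255])[2])
E
```

```text
red [ 0.4883 -0.1712] [ 0.4812 -0.1725]
blue [0.5601 0.0837] [0.5611 0.0841]
green [ 0.5577 -0.0058] [ 0.5601 -0.0061]
yellow [ 0.4825 -0.0015] [0.4817 0.0016]
blue [ 0.4788 -0.1775]
yellow [5.63e-01 5.00e-04]
red [0.5604 0.0878]
green [ 0.4762 -0.0024]
grey [0.4729 0.087 ]
tip z 0.08042710578281226 rim/floor 0.005648290399142941 0.01483722564341311
```

Emit:
jog_arm(steps=[[[0.2,0.2,5],0,5],[[0,0,5],0,5],[[0,0,4.4],0,5],[[0,0,2.5],0,5],[[0,0,1.5],0,5]])

```text
time_s: 2.52
tcp_pos: [0.4813, -0.1726, 0.0461]
ee_rot: [-3.141, 0.002, -0.002]
ft_force: [0.8, -0.5, -0.6]
finger_gap: 0.0497
```

Emit:
jog_arm(steps=[[[0,0,0],0,3.5],[[0,0,0],0,2],[[0,0,0],0,1.5],[[0,0,0],0,1.5],[[0,0,0],0,1.5]])

```text
time_s: 3.15
tcp_pos: [0.4824, -0.1718, 0.0477]
ee_rot: [3.141, -0.001, -0.0]
ft_force: [-0.8, -0.1, 0.5]
finger_gap: 0.0219
```

Emit:
jog_arm(steps=[[[0,0,-1],0,1],[[0,0,-4],0,1],[[0,0,-5],0,1],[[0,0,-1],0,1],[[0,-2.9,0],0,1]])

```text
time_s: 3.78
tcp_pos: [0.4824, -0.1435, 0.1578]
ee_rot: [3.141, -0.001, -0.002]
ft_force: [0.1, -0.3, -3.6]
finger_gap: 0.0222
```

Emit:
jog_arm(steps=[[[-0.2,-4,0],0,1],[[-0.2,-5,0],0,1],[[-0.2,-5,0],0,1],[[-0.2,-5,0],0,1],[[-0.1,-3,0],0,1]])

```text
time_s: 4.4
tcp_pos: [0.4723, 0.0795, 0.1567]
ee_rot: [-3.141, 0.002, 0.001]
ft_force: [0.0, 0.5, -2.9]
finger_gap: 0.0216
```

Emit:
jog_arm(steps=[[[0,-1,0],0,1],[[0,0,0],0,1],[[0,0,0],0,1]])

```text
time_s: 4.78
tcp_pos: [0.4734, 0.0864, 0.1571]
ee_rot: [3.141, 0.0, -0.001]
ft_force: [-0.5, -0.1, -3.4]
finger_gap: 0.0218
```

Emit:
jog_arm(steps=[[[0,0,4],0,1],[[0,0,4],0,1],[[0,0,1.9],0,1],[[0,0,0.7],0,1],[[0,0,0],0,1]])

```text
time_s: 5.4
tcp_pos: [0.4736, 0.0868, 0.0515]
ee_rot: [3.142, -0.0, -0.001]
ft_force: [0.3, 0.6, -2.0]
finger_gap: 0.022
```

Emit:
jog_arm(steps=[[[0,0,0.2],0,1],[[0,0,0.1],0,1],[[0,0,0],0,1],[[0,0,0],0,1]])

```text
time_s: 5.9
tcp_pos: [0.4734, 0.0874, 0.0485]
ee_rot: [3.142, -0.0, -0.0]
ft_force: [0.2, 0.1, -3.2]
finger_gap: 0.0219
```

Emit:
jog_arm(steps=[[[0,0,0.1],0,1],[[0,0,0],0,1],[[0,0,0],0,1]])

```text
time_s: 6.28
tcp_pos: [0.4735, 0.0874, 0.0477]
ee_rot: [-3.142, -0.001, -0.0]
ft_force: [-1.1, 1.1, 5.7]
finger_gap: 0.022
```

Emit:
jog_arm(steps=[[[0,0,0.05],0,1],[[0,0,0],0,1],[[0,0,0],0,1]])

```text
time_s: 6.65
tcp_pos: [0.4736, 0.0874, 0.0476]
ee_rot: [-3.142, -0.001, -0.0]
ft_force: [-3.1, 1.6, 10.9]
finger_gap: 0.0222
```

Emit:
jog_arm(steps=[[[0,0,0],0,3],[[0,0,0],0,5],[[0,0,0],0,5],[[0,0,-1],0,5],[[0,0,-4],0,5]])

```text
time_s: 7.28
tcp_pos: [0.4724, 0.0873, 0.0965]
ee_rot: [-3.141, 0.004, -0.0]
ft_force: [0.4, -0.1, -0.3]
finger_gap: 0.0501
```

Emit:
jog_arm(steps=[[[0,0,-5],0,5],[[2,0,-1],0,5],[[4,0.2,0],0,5],[[2.8,0,0],0,5],[[0,0,0],0,5]])

```text
time_s: 7.9
tcp_pos: [0.5624, 0.0851, 0.1569]
ee_rot: [3.142, -0.001, -0.0]
ft_force: [-0.2, 0.6, -0.9]
finger_gap: 0.0501
```

Emit:
jog_arm(steps=[[[0,0,0],0,5],[[0,0,0],0,5]])

```text
time_s: 8.15
tcp_pos: [0.5606, 0.0854, 0.1571]
ee_rot: [-3.142, 0.0, -0.0]
ft_force: [0.1, -1.4, 0.3]
finger_gap: 0.0501
```

```bash
python3 - <<'E'
from bench import arm
import cv2,numpy as np
s=arm.state();c=arm.camera("wrist");im=c["image"][:,:,::-1]
cv2.imwrite("pics/w2.png",im);np.savez("w2.npz",**c,p=s["tcp_pos"],e=s["ee_rot"])
E
```

```text
(no output)
```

View pics/w2.png

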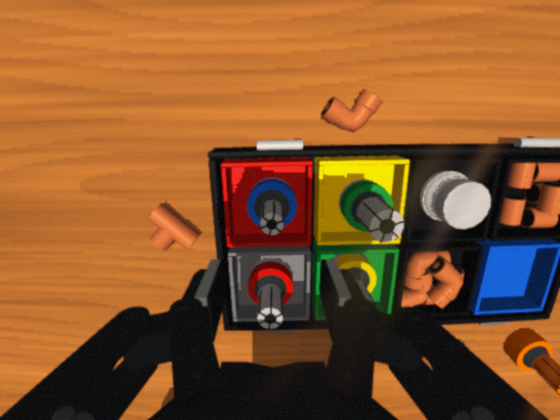

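The red head stands upright in the grey box at (270,290). The blue head sits midway between the fingers at (271,205), so I'll descend on it.

Emit:
jog_arm(steps=[[[0,0,4],0,5],[[0,0,4],0,5],[[0,0,2],0,5],[[0,0,0.95],0,5],[[0,0,0],0,5]])

```text
time_s: 8.82
tcp_pos: [0.5612, 0.0853, 0.0475]
ee_rot: [-3.142, 0.0, -0.0]
ft_force: [-0.7, 0.1, 0.2]
finger_gap: 0.05
```

Emit:
jog_arm(steps=[[[0,0,0],0,3],[[0,0,0],0,1.5],[[0,0,0],0,1],[[0,0,0],0,1],[[0,0,0],0,1]])

```text
time_s: 9.45
tcp_pos: [0.5617, 0.0853, 0.0481]
ee_rot: [3.142, -0.002, -0.0]
ft_force: [-1.1, 0.6, 6.0]
finger_gap: 0.0177
```

Emit:
jog_arm(steps=[[[0,0,-1],0,1],[[0,0,-4],0,1],[[0,0,-5],0,1],[[0,0,-1],0,1],[[0,0,0],0,1]])

```text
time_s: 10.07
tcp_pos: [0.5611, 0.0853, 0.1574]
ee_rot: [3.142, -0.0, -0.0]
ft_force: [-0.3, -0.2, -1.4]
finger_gap: 0.0179
```

Emit:
jog_arm(steps=[[[-0.5,2.2,0],0,1],[[-1.5,4,0],0,1],[[-1.5,5,0],0,1],[[-1.5,5,0],0,1],[[-1.5,5,0],0,1]])

```text
time_s: 10.7
tcp_pos: [0.4949, -0.1278, 0.1556]
ee_rot: [-3.14, 0.003, -0.0]
ft_force: [1.0, -0.4, -1.1]
finger_gap: 0.0178
```

Emit:
jog_arm(steps=[[[-1.2,3.5,0],0,1],[[-0.5,1.5,0],0,1],[[0,0,0],0,1],[[0,0,0],0,1]])

```text
time_s: 11.2
tcp_pos: [0.4794, -0.1755, 0.1569]
ee_rot: [-3.141, 0.001, 0.001]
ft_force: [-1.3, -0.4, -1.7]
finger_gap: 0.0181
```

Emit:
jog_arm(steps=[[[0,0,4],0,1],[[0,0,4],0,1],[[0,0,1.9],0,1],[[0,0,0.7],0,1],[[0,0,0.2],0,1]])

```text
time_s: 11.82
tcp_pos: [0.4797, -0.1762, 0.0495]
ee_rot: [3.141, -0.0, 0.001]
ft_force: [0.5, -1.3, -1.5]
finger_gap: 0.0179
```

Emit:
jog_arm(steps=[[[0,0,0.15],0,1],[[0,0,0],0,1],[[0,0,0],0,1]])

```text
time_s: 12.2
tcp_pos: [0.4794, -0.1768, 0.0482]
ee_rot: [3.141, -0.001, -0.0]
ft_force: [-0.1, -0.1, -1.7]
finger_gap: 0.018
```

Emit:
jog_arm(steps=[[[0,0,0.1],0,1],[[0,0,0],0,1],[[0,0,0],0,1]])

```text
time_s: 12.58
tcp_pos: [0.4795, -0.1767, 0.0481]
ee_rot: [3.141, -0.001, -0.0]
ft_force: [-2.7, 2.2, 10.1]
finger_gap: 0.0176
```

Emit:
jog_arm(steps=[[[0,0,0],0,3],[[0,0,0],0,5],[[0,0,0],0,5],[[0,0,-1],0,5],[[0,0,-5],0,5]])

```text
time_s: 13.2
tcp_pos: [0.4782, -0.1761, 0.1061]
ee_rot: [-3.139, 0.005, -0.0]
ft_force: [0.4, -0.5, 1.2]
finger_gap: 0.0501
```

Emit:
jog_arm(steps=[[[0,0,-5],0,5],[[-0.1,-3.4,0],0,5],[[-0.1,-5,0],0,5],[[-0.1,-5,0],0,5],[[-0.1,-5,0],0,5]])

```text
time_s: 13.82
tcp_pos: [0.4751, 0.0088, 0.1576]
ee_rot: [3.141, -0.001, -0.001]
ft_force: [0.9, -0.6, -0.9]
finger_gap: 0.0502
```

Emit:
jog_arm(steps=[[[-0.1,-5,0],0,5],[[-0.1,-3,0],0,5],[[0,0,0],0,5],[[0,0,0],0,5],[[0,0,0],0,5]])

```text
time_s: 14.45
tcp_pos: [0.4735, 0.0864, 0.157]
ee_rot: [3.141, -0.0, -0.002]
ft_force: [0.7, 0.2, -0.2]
finger_gap: 0.0502
```

Emit:
jog_arm(steps=[[[0,0,4],0,5],[[0,0,4],0,5],[[0,0,2],0,5],[[0,0,0.9],0,5],[[0,0,0],0,5]])

```text
time_s: 15.08
tcp_pos: [0.4735, 0.0869, 0.0479]
ee_rot: [3.142, 0.0, -0.001]
ft_force: [-0.4, -0.3, -0.2]
finger_gap: 0.0499
```

Emit:
jog_arm(steps=[[[0,0,0],0,3],[[0,0,0],0,1.5],[[0,0,0],0,1],[[0,0,0],0,1],[[0,0,0],0,1]])

```text
time_s: 15.7
tcp_pos: [0.4738, 0.0873, 0.0486]
ee_rot: [3.141, -0.002, -0.0]
ft_force: [-0.8, -0.3, 6.1]
finger_gap: 0.0222
```

Emit:
jog_arm(steps=[[[0,0,-1],0,1],[[0,0,-4],0,1],[[0,0,-5],0,1],[[1,0,-1],0,1],[[3,0,0],0,1]])

```text
time_s: 16.32
tcp_pos: [0.5131, 0.0875, 0.1596]
ee_rot: [3.142, -0.002, 0.0]
ft_force: [-1.0, -0.6, -3.4]
finger_gap: 0.0218
```

Emit:
jog_arm(steps=[[[3.5,-0.1,0],0,1],[[1.3,0,0],0,1],[[0,0,0],0,1],[[0,0,0],0,1],[[0,0,0],0,1]])

```text
time_s: 16.95
tcp_pos: [0.5605, 0.0884, 0.158]
ee_rot: [-3.142, 0.0, -0.0]
ft_force: [1.2, 0.1, -3.0]
finger_gap: 0.022
```

Emit:
jog_arm(steps=[[[0,0,4],0,1],[[0,0,4],0,1],[[0,0,1.9],0,1],[[0,0,0.7],0,1],[[0,0,0.2],0,1]])

```text
time_s: 17.58
tcp_pos: [0.5614, 0.0883, 0.0503]
ee_rot: [3.142, -0.001, -0.0]
ft_force: [-0.1, 0.1, -2.7]
finger_gap: 0.0219
```

Emit:
jog_arm(steps=[[[0,0,0.15],0,1],[[0,0,0],0,1],[[0,0,0],0,1]])

```text
time_s: 17.95
tcp_pos: [0.5615, 0.0883, 0.0487]
ee_rot: [-3.142, -0.001, -0.0]
ft_force: [-0.1, -0.2, -2.3]
finger_gap: 0.0218
```

Emit:
jog_arm(steps=[[[0,0,0.1],0,1],[[0,0,0],0,1],[[0,0,0],0,1]])

```text
time_s: 18.32
tcp_pos: [0.5617, 0.0884, 0.0486]
ee_rot: [3.142, -0.002, -0.0]
ft_force: [-2.3, 0.2, 8.6]
finger_gap: 0.0218
```

Emit:
jog_arm(steps=[[[0,0,0],0,3],[[0,0,0],0,5],[[0,0,0],0,5],[[0,0,-1],0,5],[[0,0,-5],0,5]])

```text
time_s: 18.95
tcp_pos: [0.5601, 0.0883, 0.1063]
ee_rot: [-3.141, 0.006, -0.0]
ft_force: [0.5, -0.3, 0.5]
finger_gap: 0.0503
```

Emit:
jog_arm(steps=[[[0,0,-5],0,5],[[-2,2.2,0],0,5],[[-3,3.3,0],0,5],[[-2.9,3.2,0],0,5],[[0,0,0],0,5]])

```text
time_s: 19.58
tcp_pos: [0.4811, 0.0, 0.1582]
ee_rot: [3.141, -0.0, -0.003]
ft_force: [0.4, -0.6, 0.5]
finger_gap: 0.05
```

Emit:
jog_arm(steps=[[[0,0,0],0,5],[[0,0,0],0,5]])

```text
time_s: 19.82
tcp_pos: [0.4829, 0.0019, 0.1574]
ee_rot: [-3.142, -0.0, 0.001]
ft_force: [-0.2, -1.2, 0.9]
finger_gap: 0.0504
```

```bash
python3 - <<'E'
from bench import arm
import cv2,numpy as np
s=arm.state();c=arm.camera("wrist");im=c["image"][:,:,::-1]
cv2.imwrite("pics/w3.png",im);np.savez("w3.npz",**c,p=s["tcp_pos"],e=s["ee_rot"])
E
```

```text
(no output)
```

View pics/w3.png

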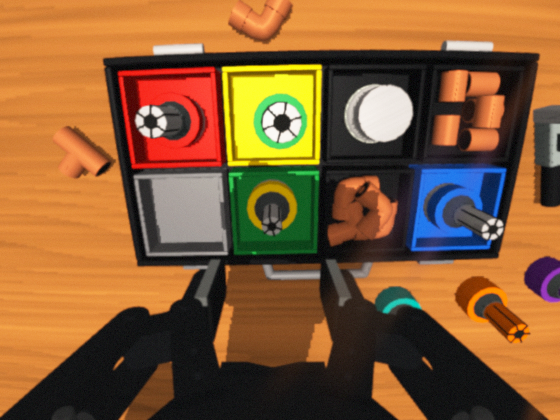

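Red stands in the red box (180,118) and blue in the blue box (460,212), both upright. Yellow is centred under the gripper at (271,210). Yellow goes to the grey box next.

Emit:
jog_arm(steps=[[[0,0,4],0,5],[[0,0,4],0,5],[[0,0,2],0,5],[[0,0,0.95],0,5],[[0,0,0],0,5]])

```text
time_s: 20.5
tcp_pos: [0.4825, 0.0016, 0.0477]
ee_rot: [-3.141, 0.0, 0.0]
ft_force: [0.1, -0.4, -0.7]
finger_gap: 0.05
```

Emit:
jog_arm(steps=[[[0,0,0],0,3],[[0,0,0],0,1.5],[[0,0,0],0,0.8],[[0,0,0],0,0.8],[[0,0,0],0,0.8]])

```text
time_s: 21.12
tcp_pos: [0.4827, 0.0013, 0.0484]
ee_rot: [3.141, -0.001, -0.0]
ft_force: [-0.0, 1.4, 6.2]
finger_gap: 0.0146
```

Emit:
jog_arm(steps=[[[0,0,-1],0,0.8],[[0,0,-4],0,0.8],[[0,0,-5],0,0.8],[[0,-1,-1],0,0.8],[[-0.4,-3,0],0,0.8]])

```text
time_s: 21.75
tcp_pos: [0.4784, 0.0413, 0.1582]
ee_rot: [3.141, -0.001, -0.002]
ft_force: [0.3, 0.0, -2.1]
finger_gap: 0.0148
```

Emit:
jog_arm(steps=[[[-0.5,-3.5,0],0,0.8],[[0,-1.1,0],0,0.8],[[0,0,0],0,0.8],[[0,0,0],0,0.8],[[0,0,0],0,0.8]])

```text
time_s: 22.38
tcp_pos: [0.4735, 0.0866, 0.1577]
ee_rot: [3.141, 0.0, -0.001]
ft_force: [0.0, 0.8, -1.3]
finger_gap: 0.0149
```

Emit:
jog_arm(steps=[[[0,0,4],0,0.8],[[0,0,4],0,0.8],[[0,0,1.9],0,0.8],[[0,0,0.7],0,0.8],[[0,0,0.2],0,0.8]])

```text
time_s: 23.0
tcp_pos: [0.4737, 0.087, 0.05]
ee_rot: [3.142, -0.0, -0.001]
ft_force: [-0.3, 0.0, -1.6]
finger_gap: 0.0151
```

Emit:
jog_arm(steps=[[[0,0,0.15],0,0.8],[[0,0,0],0,0.8],[[0,0,0],0,0.8]])

```text
time_s: 23.38
tcp_pos: [0.4735, 0.0873, 0.0487]
ee_rot: [3.142, -0.001, -0.0]
ft_force: [-0.4, -0.1, -2.3]
finger_gap: 0.0148
```

Emit:
jog_arm(steps=[[[0,0,0.1],0,0.8],[[0,0,0],0,0.8],[[0,0,0],0,0.8]])

```text
time_s: 23.75
tcp_pos: [0.4736, 0.0874, 0.0483]
ee_rot: [3.142, -0.001, 0.0]
ft_force: [-2.6, 0.5, 9.5]
finger_gap: 0.0149
```

Emit:
jog_arm(steps=[[[0,0,0],0,3],[[0,0,0],0,5],[[0,0,0],0,5],[[0,0,-1],0,5],[[0,0,-5],0,5]])

```text
time_s: 24.38
tcp_pos: [0.4722, 0.0873, 0.1067]
ee_rot: [-3.141, 0.005, -0.0]
ft_force: [1.4, 1.3, 1.4]
finger_gap: 0.0498
```

Emit:
jog_arm(steps=[[[0,0,-5],0,5],[[2,2.2,0],0,5],[[3.3,3.5,0],0,5],[[3.3,3.5,0],0,5],[[0,0,0],0,5]])

```text
time_s: 25.0
tcp_pos: [0.5608, -0.007, 0.1575]
ee_rot: [3.141, -0.001, -0.003]
ft_force: [-0.2, -0.2, -1.0]
finger_gap: 0.0499
```

Emit:
jog_arm(steps=[[[0,0,0],0,5],[[0,0,0],0,5]])

```text
time_s: 25.25
tcp_pos: [0.5587, -0.0039, 0.1577]
ee_rot: [-3.141, 0.0, 0.001]
ft_force: [0.3, 0.1, -0.2]
finger_gap: 0.0501
```

Emit:
jog_arm(steps=[[[0,0,4],0,5],[[0,0,4],0,5],[[0,0,2],0,5],[[0,0,0.95],0,5],[[0,0,0],0,5]])

```text
time_s: 25.88
tcp_pos: [0.5592, -0.0044, 0.048]
ee_rot: [-3.142, 0.0, 0.0]
ft_force: [0.0, 0.2, 0.3]
finger_gap: 0.05
```

Emit:
jog_arm(steps=[[[0,0,0],0,3.5],[[0,0,0],0,2],[[0,0,0],0,1.5],[[0,0,0],0,1.5],[[0,0,0],0,1.5]])

```text
time_s: 26.5
tcp_pos: [0.5598, -0.0046, 0.0489]
ee_rot: [3.141, -0.002, -0.0]
ft_force: [-0.9, 1.0, 6.2]
finger_gap: 0.027
```

Emit:
jog_arm(steps=[[[0,0,-1],0,1.5],[[0,0,-4],0,1.5],[[0,0,-5],0,1.5],[[-1,0,-1],0,1.5],[[-3,-0.1,0],0,1.5]])

```text
time_s: 27.12
tcp_pos: [0.5189, -0.0038, 0.158]
ee_rot: [3.141, -0.001, -0.0]
ft_force: [-0.2, -0.3, -2.7]
finger_gap: 0.0273
```

Emit:
jog_arm(steps=[[[-3.2,-0.1,0],0,1.5],[[-1.2,0,0],0,1.5],[[0,0,0],0,1.5],[[0,0,0],0,1.5],[[0,0,0],0,1.5]])

```text
time_s: 27.75
tcp_pos: [0.4759, -0.0028, 0.1576]
ee_rot: [3.142, -0.0, -0.0]
ft_force: [-0.9, -0.3, -2.3]
finger_gap: 0.0271
```

Emit:
jog_arm(steps=[[[0,0,4],0,1.5],[[0,0,4],0,1.5],[[0,0,1.9],0,1.5],[[0,0,0.7],0,1.5],[[0,0,0.2],0,1.5]])

```text
time_s: 28.38
tcp_pos: [0.4758, -0.0028, 0.0499]
ee_rot: [3.141, -0.0, -0.0]
ft_force: [0.7, -0.8, -1.8]
finger_gap: 0.0269
```

Emit:
jog_arm(steps=[[[0,0,0.15],0,1.5],[[0,0,0],0,1.5],[[0,0,0],0,1.5]])

```text
time_s: 28.75
tcp_pos: [0.4758, -0.0028, 0.0489]
ee_rot: [3.141, -0.002, -0.0]
ft_force: [-0.3, 0.3, 1.9]
finger_gap: 0.027
```

Emit:
jog_arm(steps=[[[0,0,0.1],0,1.5],[[0,0,0],0,1.5],[[0,0,0],0,1.5]])

```text
time_s: 29.12
tcp_pos: [0.4759, -0.0027, 0.0488]
ee_rot: [3.141, -0.002, -0.0]
ft_force: [-2.8, 1.8, 15.2]
finger_gap: 0.0271
```

Emit:
jog_arm(steps=[[[0,0,0],0,3.5],[[0,0,0],0,5],[[0,0,0],0,5],[[0,0,-1],0,5],[[0,0,-5],0,5]])

```text
time_s: 29.75
tcp_pos: [0.4742, -0.0025, 0.1067]
ee_rot: [-3.14, 0.005, -0.0]
ft_force: [0.6, 0.0, 0.1]
finger_gap: 0.0498
```

Emit:
jog_arm(steps=[[[0,0,-5],0,5],[[0,-2,0],0,5],[[-0.2,-4,0],0,5],[[0,-3,0],0,5],[[0,0,0],0,5]])

```text
time_s: 30.38
tcp_pos: [0.4731, 0.0887, 0.1579]
ee_rot: [-3.141, -0.001, 0.003]
ft_force: [-0.6, -0.4, 0.7]
finger_gap: 0.05
```

Emit:
jog_arm(steps=[[[0,0,0],0,5],[[0,0,0],0,5]])

```text
time_s: 30.62
tcp_pos: [0.4734, 0.0865, 0.1574]
ee_rot: [3.141, -0.0, -0.001]
ft_force: [-0.3, -0.7, 0.9]
finger_gap: 0.0498
```

Emit:
jog_arm(steps=[[[0,0,4],0,5],[[0,0,4],0,5],[[0,0,2],0,5],[[0,0,0.95],0,5],[[0,0,0],0,5]])

```text
time_s: 31.25
tcp_pos: [0.4734, 0.0869, 0.0478]
ee_rot: [-3.142, 0.0, -0.001]
ft_force: [-0.7, -0.9, 0.7]
finger_gap: 0.0501
```

Emit:
jog_arm(steps=[[[0,0,0],0,3],[[0,0,0],0,1.5],[[0,0,0],0,0.8],[[0,0,0],0,0.8],[[0,0,0],0,0.8]])

```text
time_s: 31.88
tcp_pos: [0.4737, 0.0874, 0.0486]
ee_rot: [3.142, -0.002, -0.0]
ft_force: [-0.1, 0.4, 6.5]
finger_gap: 0.0152
```

Emit:
jog_arm(steps=[[[0,0,-1],0,0.8],[[0,0,-4],0,0.8],[[0,0,-5],0,0.8],[[0,0,-1],0,0.8],[[1,1,0],0,0.8]])

```text
time_s: 32.5
tcp_pos: [0.4831, 0.0774, 0.1579]
ee_rot: [-3.142, -0.0, 0.001]
ft_force: [0.6, 0.2, -1.9]
finger_gap: 0.0146
```

Emit:
jog_arm(steps=[[[3,3,0],0,0.8],[[3.5,3.3,0],0,0.8],[[1.5,1.3,0],0,0.8],[[0,0,0],0,0.8],[[0,0,0],0,0.8]])

```text
time_s: 33.12
tcp_pos: [0.5625, 0.0015, 0.1566]
ee_rot: [-3.141, 0.003, -0.0]
ft_force: [-0.7, -0.4, -2.1]
finger_gap: 0.0147
```

Emit:
jog_arm(steps=[[[0,0,0],0,0.8],[[0,0,4],0,0.8],[[0,0,4],0,0.8],[[0,0,2.1],0,0.8],[[0,0,0.7],0,0.8]])

```text
time_s: 33.75
tcp_pos: [0.5626, 0.0018, 0.0489]
ee_rot: [-3.141, 0.002, 0.0]
ft_force: [-0.2, -0.1, -2.6]
finger_gap: 0.0147
```

Emit:
jog_arm(steps=[[[0,0,0.15],0,0.8],[[0,0,0],0,0.8],[[0,0,0],0,0.8]])

```text
time_s: 34.12
tcp_pos: [0.5636, 0.0013, 0.049]
ee_rot: [3.141, -0.001, -0.0]
ft_force: [0.2, -0.6, -2.4]
finger_gap: 0.0149
```

Emit:
jog_arm(steps=[[[0,0,0.1],0,0.8],[[0,0,0],0,0.8],[[0,0,0],0,0.8]])

```text
time_s: 34.5
tcp_pos: [0.5637, 0.0013, 0.0486]
ee_rot: [3.141, -0.002, -0.0]
ft_force: [-2.1, 0.8, 8.1]
finger_gap: 0.0148
```

Emit:
jog_arm(steps=[[[0,0,0],0,3],[[0,0,0],0,5],[[0,0,0],0,5],[[0,0,-1],0,5],[[0,0,-5],0,5]])

```text
time_s: 35.12
tcp_pos: [0.5621, 0.0015, 0.1063]
ee_rot: [-3.14, 0.006, -0.0]
ft_force: [0.8, 0.2, 1.2]
finger_gap: 0.0501
```

Emit:
jog_arm(steps=[[[0,0,-5],0,5],[[-2,0,-4],0,5],[[-4,0,-2],0,5],[[-4,0,0],0,5],[[0,0,0],0,5]])

```text
time_s: 35.75
tcp_pos: [0.4615, 0.0016, 0.2185]
ee_rot: [3.141, -0.001, -0.0]
ft_force: [1.3, -0.5, 0.1]
finger_gap: 0.0501
```

Emit:
jog_arm(steps=[[[0,0,0],0,5],[[0,0,0],0,5],[[0,0,0],0,5]])

```text
time_s: 36.12
tcp_pos: [0.4638, 0.0013, 0.2171]
ee_rot: [-3.141, 0.0, -0.0]
ft_force: [-0.3, -0.5, 0.1]
finger_gap: 0.0499
```

```bash
python3 - <<'E'
from bench import arm
import cv2,numpy as np
s=arm.state();c=arm.camera("wrist");t=arm.camera("side")
cv2.imwrite("pics/w4.png",c["image"][:,:,::-1])
cv2.imwrite("pics/s4.png",cv2.resize(t["image"][130:290,150:350,::-1],None,fx=3.5,fy=3.5,interpolation=cv2.INTER_CUBIC))
print(s["time_s"],s["tcp_pos"],s["ft_force"])
E
```

```text
36.125 [0.4638302  0.00126886 0.21705783] [-0.33533286 -0.4920156   0.08644361]
```

View pics/w4.png

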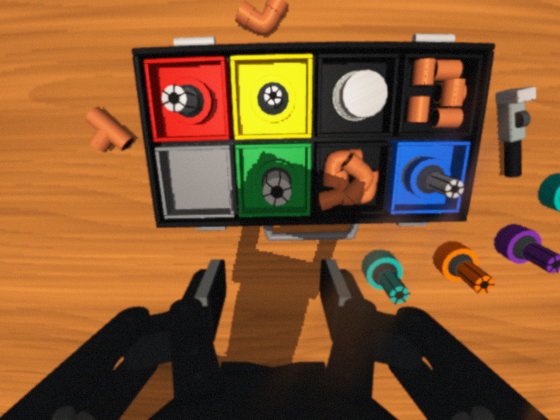

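View pics/s4.png

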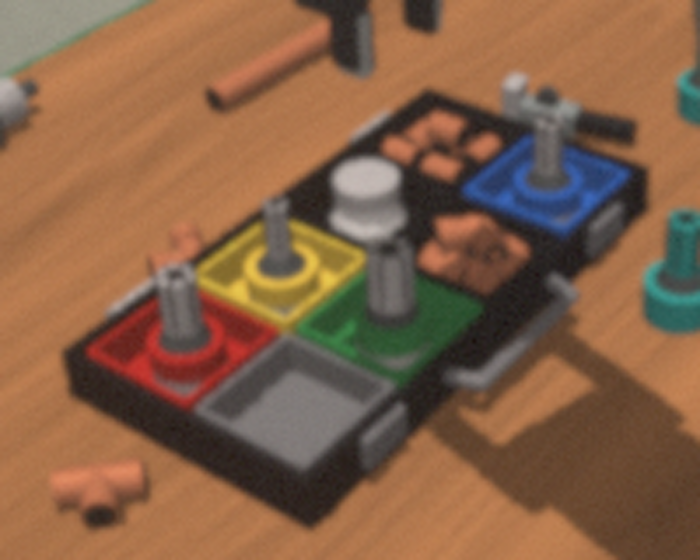

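Both views show all four heads upright in the boxes of their own colour, with the grey box empty and the pot where it was. I'm handing the job in.

```bash
python3 -c "
from bench import arm
print(arm.close_job())"
```

```text
the job is handed in; nothing more can be done
None
```

All four heads are now in the boxes of their own ring colour, upright and let go. I swapped red with blue and then yellow with green, parking one head in the grey box each time.

- **Final pictures:** the last wrist and side views, taken before handing in, show every head standing in its own box. The grey box is empty, the grease pot shows no sign of having moved, and the gripper is well clear.
- **Limits:** the job took about 36 s of the 102 s allowed. The highest force reading returned was about 15 N, as the green head touched down.
- **Disagreements:** the top and wrist cameras differed by only 1–2 mm on most positions. A rough pixel reading of the red tip was 6 mm out; I relied on the others. No check failed.

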